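Lap the solder seam of a lantern side frame

TASK

Pick up the long lapping block from its wooden rest board and, with it lying flat and lengthwise on the soldered wide rail of the copper lantern frame, make a full stroke along the seam from the plain foot end to the end with the hanging eye, pressing steadily so that the sprung bed stays about 6 mm down the whole way and not slamming it. Then set the block back flat on the middle of its rest board and let go.

Things in the scene. Friction and masses are not known exactly. Their poses are not given: they have to be found in the camera images.
- lap_block: The long lapping block: dark steel plate 110 x 44 x 20 mm (x, y, z), wooden bar handle along the middle of its top: 70 long (x), 24 wide (y), from 20 to 54 mm above the underside. About 0.35 kg. Both ends alike. Origin: centre of the underside; x along it, z up. Starts flat on the rest board. (A like block only 55 mm long stands on the bench: not wanted.)
- frame: Copper lantern side frame, 230 mm long, fixed flat on a sprung plywood bed over a steel base (270 x 150). Wide rail 44 mm with a silvery seam along its middle; narrow rail 16 mm at the other side. Origin: middle of the seam, on top of the wide rail, 51 mm above the bench when free, sinking with the bed; x along the seam to the eye end, y to the narrow rail (centre y = 80 mm), z up.
- seam_end (a point): Eye end of the seam: x = 115 mm on the frame; beyond it (x = 130, y = 33) a brass eye ring 34 mm across. The foot end is at x = -115, so a full stroke takes the block's centre from x = -60 (tail flush with the foot end) to +60 (nose flush here). The bed sinks straight, untilted: it gives from 3 N, then 0.9 N per mm (8 N at 6 mm), to hard stops at 15 mm, and springs back.
- rest: The block's rest: a plain light-wood board 170 x 100 x 15 mm (x, y, z) fixed flat on the bench. Origin: centre of its underside, on the bench; its top is 15 mm above the origin; x along its length.
Things that resemble listed ones, but are neither listed nor needed, are in the scene too. Leave any red look-alike of the lap_block alone.

How it is judged (in metres and radians):
On the way, in this order (a step that is already met when the one before it is completed fails the run):
1. Long block pressed at the foot end (centre 45 to 90 mm before the seam middle), flat, bed 2 to 11.5 mm down, along the seam within 11 degrees and 15 mm (y of lap_block in the frame of frame between -0.015 and 0.015 m and angle between the x axis of lap_block and the x axis of frame, either way round below 0.2 rad and angle between lap_block's own z axis and vertical below 0.12 rad and height (world z) of frame between 0.0395 and 0.049 m and contact force between lap_block and frame above 1.5 N and x of lap_block in the frame of frame between -0.09 and -0.045 m), for 0.1 s.
2. Sliding on: block centre 40 to 15 mm before the middle, still pressed likewise (y of lap_block in the frame of frame between -0.015 and 0.015 m and angle between the x axis of lap_block and the x axis of frame, either way round below 0.2 rad and angle between lap_block's own z axis and vertical below 0.12 rad and height (world z) of frame between 0.0395 and 0.049 m and contact force between lap_block and frame above 1.5 N and x of lap_block in the frame of frame between -0.04 and -0.015 m), for 0.03 s.
3. Block centre within 12.5 mm of the middle, still pressed likewise (y of lap_block in the frame of frame between -0.015 and 0.015 m and angle between the x axis of lap_block and the x axis of frame, either way round below 0.2 rad and angle between lap_block's own z axis and vertical below 0.12 rad and height (world z) of frame between 0.0395 and 0.049 m and contact force between lap_block and frame above 1.5 N and x of lap_block in the frame of frame between -0.0125 and 0.0125 m), for 0.03 s.
4. Block centre 15 to 40 mm past the middle, still pressed likewise (y of lap_block in the frame of frame between -0.015 and 0.015 m and angle between the x axis of lap_block and the x axis of frame, either way round below 0.2 rad and angle between lap_block's own z axis and vertical below 0.12 rad and height (world z) of frame between 0.0395 and 0.049 m and contact force between lap_block and frame above 1.5 N and x of lap_block in the frame of frame between 0.015 and 0.04 m), for 0.03 s.
5. Block at the eye end (centre 45 to 90 mm past the middle), still pressed likewise (y of lap_block in the frame of frame between -0.015 and 0.015 m and angle between the x axis of lap_block and the x axis of frame, either way round below 0.2 rad and angle between lap_block's own z axis and vertical below 0.12 rad and height (world z) of frame between 0.0395 and 0.049 m and contact force between lap_block and frame above 1.5 N and x of lap_block in the frame of frame between 0.045 and 0.09 m), for 0.1 s.
At the end, for the whole second after the job is handed in: The long block lies flat (within 6 degrees) and at rest on its board, its centre within 30 mm of the board's centre, and the frame's bed is back up within 2 mm of its free height (horizontal distance between lap_block and rest below 0.03 m and z of lap_block in the frame of rest between 0.012 and 0.018 m and angle between lap_block's own z axis and vertical below 0.1 rad and linear speed of lap_block below 0.02 m/s and height (world z) of frame above 0.049 m); the robot touches nothing.
It fails at once if The block is slammed or forced onto the frame (over 40 N) (contact force between lap_block and frame above 40 N).
It also fails if it takes over 58 s, if anything falls off the work surface, if the arm or the gripper's body presses on something with over 40 N, if the wrist force passes 120 N, or if a joint passes its speed limit or range.

ROBOT

A 6-joint arm with a two-finger parallel gripper is mounted at the origin on the work surface. World frame = base frame: x ahead of the robot, y to its left, z up, the work surface at z = 0. Lengths are in mm, angles in rad, forces in N, time in s.
With the tool pointing down it reaches from about 375 to 925 mm from the base axis. Payload 5.7 kg.
Tool frame: the origin (TCP) lies between the finger pads; the fingertips stand 22 mm ahead of it and the grasp point (between the pads) lies 3 mm ahead of it (bot.nose_length is the distance from the TCP to the fingertips, in mm); z points along the fingers, y is the line along which they close (so a half turn about z gives the same grasp; the last joint's range is limited). The gripper opens to 85 mm and grips with 20 to 120 N. Pads are 22 mm wide; open, the fingers measure 114 mm over their backs; the gripper's body (76 mm by 85 mm) begins 54 mm behind the grasp point. The pads swing forward as they close: fully open they stand 13 mm farther back than shut.
Start: joints at [-0.115, 0.359, 1.51, -0, 1.272, -0.115], TCP at [599.972, -0.004, 253.267] pointing down, gripper open.
Joint ranges: [-2.97, 2.97], [-1.01, 2.36], [0.21, 2.38], [-0.96, 4.11], [0.2, 2.71], [-2.98, 2.98]. Speed limits (rad/s): [2.39, 2.39, 3.14, 3.14, 3.14, 3.14].

INTERFACE

Orientations are given as a unit quaternion [w, x, y, z].
In Python, from rig import bot gives the robot as it stands.
- The arm moves only by the shell command python3 -m crank 'ROWS' [FORCE]. ROWS is JSON, a list that holds one entry, the list of rows, each a list of 7 numbers: the finger opening in m, from 0 to 0.0854, then the shift along the tool's x, y, z in m, then the turn, a rotation vector about the tool's x, y, z in rad. A call has 1 to 5 rows; each row shifts and turns the commanded pose from where the row before left it, along the tool's axes as they then stand; what a row does not reach is not made up. A row lasts 1/8 s, in which the tool goes at most 62.5 mm and 10.7 degrees, less where a joint would pass 70% of its speed; a pose out of reach is approached as far as the arm can. A call is refused whole if a number of a shift passes 0.0625 or a number of a turn 0.188, either way. A call with a gripper value outside its range is refused whole. The fingers move at their own pace and stop on an object; FORCE is the grip in N (left out, the last holds). Time passes only in rows, so rows that do not move let the fingers close. It gives the time, the measured TCP pose, the force, the opening and the grip force at its end, in the units of the state.
- bot.get_state(): the state, without advancing time (a new reading comes with each control period).
- bot.grab_frame(name): name is "scene" or "side" or "wrist"; returns (picture, depth): 400x640x3 uint8, blue, green, red; 400x640 float32, mm along the optical axis (not along the pixel's ray), 0 where there is no reading.
- bot.get_calibration(name): a dict with "camera_matrix" (3x3 intrinsics, pixels), "D" ([k1, k2, p1, p2, k3] as OpenCV has them; the pictures are not rectified), "xyz" and "attitude" of the camera in the world. Camera axes: x right, y down, z forward; pixel columns grow to the right and rows downward; lengths in mm; the calibration is good to about 2 mm. A picture is of the moment at which its call begins: read the wrist's pose just before it. get_calibration takes no time and is no camera call; for the wrist camera it gives the pose at the moment of the call.
- bot.hand_in(): hands the job in; it is judged then, once.
The state is a dict: "time": time; "q": joint angles; "dq": joint speeds; "joint_efforts": joint torques, N m; "tool_pos": TCP position; "eef_rot": TCP orientation; "contact_force": force on the tool from outside, world axes, zero at the start; "moment": the same for the moment, N m; "grip_width": opening from 0.0 (shut) to 1.0 (fully open); "finger_force": force on a finger pad.
Only numpy, scipy, OpenCV 4.12 (cv2) and the standard library are available. Lean on these libraries where they do the work, as an engineer would, in place of code of your own. Each camera call takes 0.05 s, during which the arm holds its last target. There are 200 camera calls.

## Working session

There is one attempt and no reset: what is moved stays moved. The work goes in short steps, Python scripts to look and compute and a shell command to move; the robot and the scene stay as the last step left them, time stands still between calls to the robot, and variables do not carry over. Pictures are saved under pics/ and viewed, at most 10 in all, crops included, and the job is handed in when it is done.

```bash
mkdir -p pics; ls; python3 - <<'E'
from rig import bot
import cv2,numpy as np
for n in("scene","side"):
    p,d=bot.grab_frame(n); cv2.imwrite(f"pics/{n}.png",p); np.savez(f"{n}.npz",p=p,d=d)
    print(n,bot.get_calibration(n))
s=bot.get_state();print(s)
E
```

```text
pics
scene {'camera_matrix': array([[481.07141988,   0.        , 320.682701  ],
       [  0.        , 481.07141988, 208.45126539],
       [  0.        ,   0.        ,   1.        ]]), 'D': array([0.03393402, 0.        , 0.        , 0.        , 0.        ]), 'xyz': array([ 773.99001003, -385.83066996,  913.15310884]), 'attitude': array([-0.26455517,  0.93049139,  0.24170344, -0.07599852])}
side {'camera_matrix': array([[445.80015759,   0.        , 324.42713162],
       [  0.        , 445.80015759, 201.38818513],
       [  0.        ,   0.        ,   1.        ]]), 'D': array([-0.00819633,  0.        ,  0.        ,  0.        ,  0.        ]), 'xyz': array([378.01916366, 885.00221294, 663.17599492]), 'attitude': array([ 0.04016181, -0.06221618,  0.89325135, -0.4434165 ])}
{'time': 0.1, 'q': array([-1.15099433e-01,  3.59427863e-01,  1.51135514e+00,  2.39010282e-05,
        1.27253354e+00, -1.15100226e-01]), 'dq': array([-0.00029318, -0.00161225, -0.00324688,  0.00061207, -0.00077434,
       -0.00019015]), 'joint_efforts': array([ 5.04615236e-04, -5.28650415e+01, -2.79350227e+01, -1.37166940e-04,
        4.90131526e-03,  3.56782721e-05]), 'tool_pos': array([5.99396711e+02, 7.04849381e-02, 2.52528904e+02]), 'eef_rot': array([-6.82545797e-04,  7.07108728e-01,  7.07104308e-01, -5.26508379e-04]), 'contact_force': array([-0.2061099 ,  1.10063961, -0.59091123]), 'moment': array([ 0.03845888, -0.01456434,  0.02410571]), 'finger_force': 0.0, 'grip_width': 1.0033178525898445}
```

View pics/scene.png

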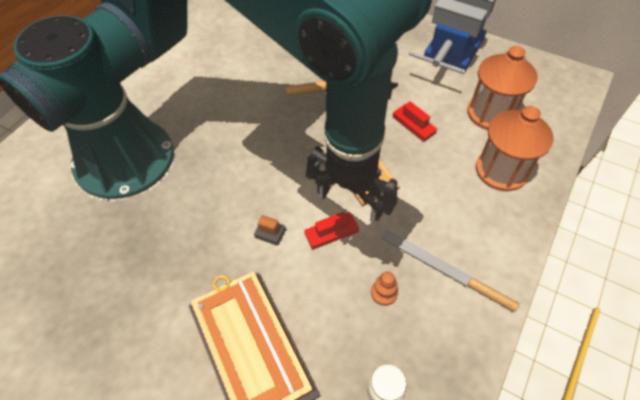

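View pics/side.png

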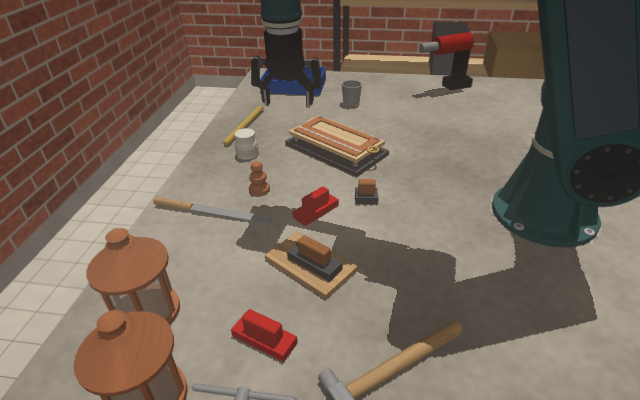

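The scene picture shows the frame at lower left, with its eye ring at (220,283) and its seam running from about (243,280) to (295,392). In the side picture the long block lies on its board at about (315,255), and the short block is at (367,190). Red decoys lie at (315,205) and (263,333).

```bash
cat > h.py <<'E'
import numpy as np,cv2
from scipy.spatial.transform import Rotation as R
def cloud(d,c):
    K,D=c["camera_matrix"],c["D"]; h,w=d.shape
    uv=np.stack(np.meshgrid(np.arange(w),np.arange(h)),-1).reshape(-1,1,2).astype(float)
    n=cv2.undistortPoints(uv,K,D).reshape(h,w,2)
    P=np.dstack([n*d[...,None],d])
    a=np.array(c["attitude"]); P=P@R.from_quat(a[[1,2,3,0]]).as_matrix().T+c["xyz"]
    P[d<=0]=np.nan
    return P
def rect(P):
    (c,s,a)=cv2.minAreaRect(P[:,:2].astype(np.float32)); 
    if s[0]<s[1]: s=s[::-1]; a+=90
    return np.round(c,1),np.round(s,1),round((a+90)%180-90,1),np.round(np.median(P[:,2]),1),len(P)
E
python3 - <<'E'
from rig import bot
from h import *
S={}
for n in("scene","side"):
    z=np.load(n+".npz"); S[n]=(z["p"],cloud(z["d"],bot.get_calibration(n)))
p,W=S["side"]
for u,v in[(315,250),(310,240),(325,262),(330,285),(315,275),(276,258),(355,267),(367,183),(300,131),(375,150),(335,140),(335,120)]: print("side",u,v,W[v,u].round(1))
sub=W[225:300,262:360].reshape(-1,3); sub=sub[~np.isnan(sub[:,0])]
for lo,hi in((10,20),(30,40),(60,76)): 
    q=sub[(sub[:,2]>lo)&(sub[:,2]<hi)]; 
    if len(q): print(lo,rect(q))
p2,W2=S["scene"]
for u,v in[(220,283),(243,283),(270,338),(295,390),(225,345),(212,330),(240,385)]: print("scene",u,v,W2[v,u].round(1))
for n in S:
    p,W=S[n]; hsv=cv2.cvtColor(p,cv2.COLOR_BGR2HSV)
    roi=(W[...,2]>42)&(W[...,2]<62)&(W[...,1]<-150)
    q=W[roi]; 
    lo=np.nanmin(q,0),np.nanmax(q,0); print(n,lo,len(q))
    # seam: low sat, within board
    m=roi&(hsv[...,1]<70)&(hsv[...,2]>140); vv,uu=np.nonzero(m); print("seam px",len(vv), uu.min(),uu.max(),vv.min(),vv.max()); print(rect(W[m]))
c=cv2.resize(S["side"][0][100:310,240:420],None,fx=3,fy=2.8,interpolation=cv2.INTER_CUBIC); cv2.imwrite("pics/crop1.png",c)
E
```

```text
side 315 250 [498.7 263.7  66.6]
side 310 240 [513.1 237.3  67.3]
side 325 262 [478.2 271.9  44.8]
side 330 285 [464.6 301.4  13.4]
side 315 275 [497.6 279.6  13.8]
side 276 258 [585.6 243.   13.9]
side 355 267 [421.3 244.8  11.3]
side 367 183 [415.9   6.2  54.3]
side 300 131 [ 625.  -232.6   53.4]
side 375 150 [ 406.7 -183.9   34.4]
side 335 140 [ 519.1 -196.7   51. ]
side 335 120 [ 548.1 -420.4   -1.6]
10 (array([515.1, 240.1]), array([172.9, 101.8]), -32.3, np.float64(14.1), 1642)
30 (array([504.7, 248.5]), array([112.2,  46. ]), -29.1, np.float64(33.9), 516)
60 (array([504.5, 249.6]), array([70.1, 25.1]), -29.4, np.float64(67.2), 361)
scene 220 283 [ 392.5 -151.5    1.4]
scene 243 283 [ 452.1 -142.7   50.8]
scene 270 338 [ 555.2 -207.5   50.6]
scene 295 390 [ 640.6 -261.8   50.4]
scene 225 345 [ 490.2 -256.7   47.1]
scene 212 330 [ 454.7 -246.4   51.1]
scene 240 385 [ 554.4 -300.9   52.5]
scene (array([ 383.84798184, -326.63155153,   42.1454617 ]), array([ 805.03410873, -150.02602456,   61.73939196])) 8841
seam px 505 198 405 287 399
(array([ 604.3, -211.6]), array([398.1, 109.9]), -2.5, np.float64(51.3), 505)
side (array([  109.68577773, -1732.34729027,    42.00317917]), array([1963.57984004, -150.04763537,   61.99956143])) 3065
seam px 100 253 377 116 150
(array([ 573.3, -246. ]), array([339.9, 179.9]), -2.3, np.float64(50.5), 100)
```

View pics/crop1.png

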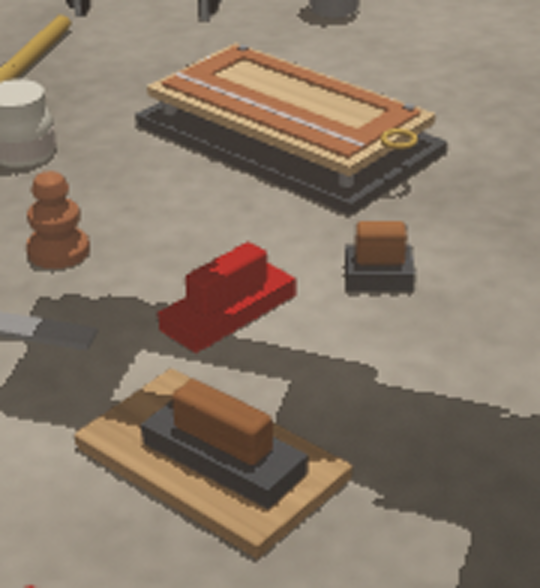

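The crop shows the long block on the board, the seam running from about side (299,126) to (362,152), and the eye at (373,149). The block measures 112x46 with its handle top at 67 mm. That leaves its underside at about 14 mm, which agrees with the 15 mm board. I'll move above it.

```bash
python3 -m crank '[[[0.085,0.05,-0.019,0.01,0,0,0],[0.085,0.05,-0.019,0.01,0,0,0],[0.085,0.05,-0.019,0.01,0,0,0],[0.085,0.05,-0.019,0.01,0,0,0],[0.085,0.049,-0.019,0.01,0,0,0]]]' 80
python3 -m crank '[[[0.085,0,0,0,0,0,-0.177],[0.085,0,0,0,0,0,-0.177],[0.085,0,0,0,0,0,-0.177],[0.085,0,0,0,0,0,-0.177],[0.085,0,0,0,0,0,-0.177]]]'
python3 -m crank '[[[0.085,0,0,0,0,0,-0.174],[0.085,0,0,0,0,0,0],[0.085,0,0,0,0,0,0]]]'
python3 - <<'E'
from rig import bot
from h import *
s=bot.get_state(); cal=bot.get_calibration("wrist")
p,d=bot.grab_frame("wrist"); cv2.imwrite("pics/w1.png",p)
print(s["tool_pos"],R.from_quat(s["eef_rot"][[1,2,3,0]]).as_matrix().round(3),s["contact_force"])
W=cloud(d,cal); print(cal["xyz"])
q=W.reshape(-1,3); q=q[~np.isnan(q[:,0])]; q=q[np.hypot(q[:,0]-505,q[:,1]-249)<120]
for lo,hi in((10,20),(28,41),(60,76)):
    t=q[(q[:,2]>lo)&(q[:,2]<hi)]
    if len(t): print(lo,rect(t))
# frame copper
for n in("scene","side"):
    z=np.load(n+".npz"); W=cloud(z["d"],bot.get_calibration(n)); hsv=cv2.cvtColor(z["p"],cv2.COLOR_BGR2HSV).astype(int)
    box=(W[...,0]>390)&(W[...,0]<720)&(W[...,1]>-340)&(W[...,1]<-110)&(W[...,2]>44)&(W[...,2]<58)
    m=box&(hsv[...,0]<14)&(hsv[...,1]>120); print(n,"copper",rect(W[m]))
    sm=box&(hsv[...,1]<60)&(hsv[...,2]>120); t=W[sm]; print("seam",rect(t),t[:,0].min(),t[:,0].max())
    v,u=np.nonzero(sm); print(u.min(),u.max(),v.min(),v.max())
E
```

```text
time: 0.72
tool_pos: [504.0, 250.4, 202.7]
eef_rot: [-0.0, 0.707, 0.707, -0.0]
contact_force: [0.4, -0.1, -0.7]
grip_width: 0.991
finger_force: 0.0
time: 1.35
tool_pos: [504.6, 248.9, 202.9]
eef_rot: [-0.0, 0.333, 0.943, -0.0]
contact_force: [0.3, 0.0, 0.0]
grip_width: 0.997
finger_force: 0.0
time: 1.72
tool_pos: [504.8, 248.9, 203.1]
eef_rot: [-0.0, 0.255, 0.967, -0.0]
contact_force: [0.2, 0.5, -0.3]
grip_width: 0.999
finger_force: 0.0
[504.80716761 248.92174631 203.05591668] [[-0.87   0.493 -0.001]
 [ 0.493  0.87  -0.   ]
 [ 0.    -0.    -1.   ]] [ 0.24710435  0.5205105  -0.26333655]
[440.70778872 285.78437849 323.57678342]
10 (array([516.9, 239.7]), array([169.9, 100.4]), -32.4, np.float64(14.8), 8011)
28 (array([506.2, 248.4]), array([109.4,  44. ]), -29.6, np.float64(34.8), 2280)
60 (array([505.5, 248.9]), array([68.4, 23.9]), -29.4, np.float64(68.6), 1684)
scene copper (array([ 524.3, -232.6]), array([228.5, 107.8]), -32.7, np.float64(50.9), 3596)
seam (array([ 530.5, -203.2]), array([236.2,  86.2]), -11.1, np.float64(51.6), 398) 407.05064031223725 638.2343399266069
199 292 281 392
side copper (array([ 521.3, -233.9]), array([233.1, 115.4]), -32.2, np.float64(50.2), 858)
seam (array([ 523.3, -244.4]), array([236.7,  94.6]), -33.3, np.float64(50.8), 91) 404.05129855587234 634.456698346168
299 377 116 151
```

View pics/w1.png

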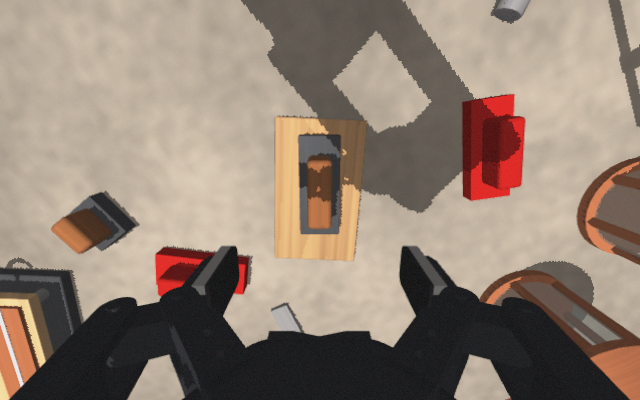

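The wrist view shows the long block in the middle of its board, handle at (320,192), with the red decoy at (490,148) well clear. The second view agrees: centre (505.5,248.8), handle top at 68.6 mm. I'll descend and grip, and refine the seam position meanwhile.

```bash
python3 -m crank '[[[0.085,0,0,0.04,0,0,0],[0.085,0,0,0.04,0,0,0],[0.085,0,0,0.04,0,0,0],[0.085,0,0,0.021,0,0,0],[0.085,0,0,0,0,0,0]]]' 80
python3 -m crank '[[[0.02,0,0,0,0,0,0],[0.015,0,0,0,0,0,0],[0.01,0,0,0,0,0,0],[0.01,0,0,0,0,0,0],[0.01,0,0,0,0,0,0]]]' 80
python3 -m crank '[[[0.01,0,0,0,0,0,0],[0.01,0,0,0,0,0,0]]]'
python3 - <<'E'
from rig import bot
from h import *
o=np.array([541,-205.]);a=np.deg2rad(147.5);X=np.array([np.cos(a),np.sin(a)]);Y=np.array([-X[1],X[0]])
for n in("scene","side"):
    z=np.load(n+".npz"); W=cloud(z["d"],bot.get_calibration(n)); hsv=cv2.cvtColor(z["p"],cv2.COLOR_BGR2HSV).astype(int)
    r=W[...,:2]-o; x=r@X; y=r@Y; hz=(W[...,2]>46)&(W[...,2]<56)
    m=hz&(abs(x)<110)&(abs(y)<14)&(hsv[...,1]<100)
    l=cv2.fitLine(W[m][:,:2].astype(np.float32),cv2.DIST_HUBER,0,.01,.01).ravel()
    print(n,m.sum(),"dir",np.rad2deg(np.arctan2(l[1],l[0])),"y mean",y[m].mean(),"x range",x[m].min(),x[m].max())
    c=hz&(hsv[...,0]<14)&(hsv[...,1]>110)&(abs(x)<140)&(abs(y-33)<75)
    print("copper x",np.percentile(x[c],[1,99]),"y",np.percentile(y[c],[1,99]), "wide rail y",np.percentile(y[c&(y<32)],[2,50,98]))
E
```

```text
time: 2.4
tool_pos: [503.6, 248.5, 60.7]
eef_rot: [-0.002, 0.254, 0.967, -0.001]
contact_force: [-0.0, 0.2, 0.8]
grip_width: 0.996
finger_force: 0.0
time: 3.02
tool_pos: [505.4, 249.1, 63.3]
eef_rot: [0.001, 0.253, 0.967, 0.0]
contact_force: [-1.4, -1.4, 7.0]
grip_width: 0.267
finger_force: 79.6
time: 3.28
tool_pos: [505.4, 249.1, 63.3]
eef_rot: [0.001, 0.253, 0.967, 0.0]
contact_force: [-0.5, -0.5, 5.7]
grip_width: 0.263
finger_force: 79.6
scene 502 dir -32.761692 y mean -0.1673500334295735 x range -109.78109427821101 109.54742266636124
copper x [-112.52946253  111.22602034] y [-20.63873196  85.35933758] wide rail y [-20.40124207   4.87568415  28.27459914]
side 118 dir -32.501373 y mean 1.7829262253727913 x range -108.70885486678638 107.62271393865116
copper x [-111.67766669  115.72013889] y [-21.81814027  89.44690073] wide rail y [-21.7106151   -3.8534979   28.25488171]
```

The seam fit agrees from both cameras: origin about (541,-205), axis at -32.6°. I'll lift, turn 3° and carry the block to the foot end.

```bash
python3 -m crank '[[[0.01,0,0,-0.015,0,0,0],[0.01,0,0,-0.025,0,0,0],[0.01,0,0,-0.035,0,0,0],[0.01,0,0,-0.035,0,0,0.054],[0.01,0,0,0,0,0,0]]]' 80
python3 -m crank '[[[0.01,-0.017,-0.018,0,0,0,0],[0.01,-0.034,-0.036,0,0,0,0],[0.01,-0.034,-0.036,0,0,0,0],[0.01,-0.034,-0.036,0,0,0,0],[0.01,-0.034,-0.036,0,0,0,0]]]'
python3 -m crank '[[[0.01,-0.034,-0.036,0,0,0,0],[0.01,-0.034,-0.036,0,0,0,0],[0.01,-0.034,-0.036,0,0,0,0],[0.01,-0.034,-0.036,0,0,0,0],[0.01,-0.034,-0.036,0,0,0,0]]]'
python3 -m crank '[[[0.01,-0.014,-0.021,0,0,0,0],[0.01,0,0,0,0,0,0],[0.01,0,0,0,0,0,0]]]'
cat > look.py <<'E'
import sys
from rig import bot
from h import *
s=bot.get_state(); cal=bot.get_calibration("wrist"); p,d=bot.grab_frame("wrist"); cv2.imwrite(f"pics/{sys.argv[1]}.png",p)
M=R.from_quat(s["eef_rot"][[1,2,3,0]]).as_matrix(); print(s["tool_pos"],M.round(3))
W=cloud(d,cal); np.savez(sys.argv[1],p=p,d=d,W=W)
o=np.array([541,-205.]);a=np.deg2rad(147.4);X=np.array([np.cos(a),np.sin(a)]);Y=np.array([-X[1],X[0]])
t=s["tool_pos"][:2]-o; print("tcp in frame",t@X,t@Y)
hsv=cv2.cvtColor(p,cv2.COLOR_BGR2HSV).astype(int); r=W[...,:2]-o; x=r@X;y=r@Y
hz=(W[...,2]>30)&(W[...,2]<58); c=hz&(hsv[...,0]<14)&(hsv[...,1]>110)&(abs(x)<140)&(abs(y-33)<75)
print("copper x",np.percentile(x[c],[1,99]),"y",np.percentile(y[c],[1,99]),"z",np.median(W[c][:,2]),rect(W[c]))
m=hz&(abs(x)<112)&(abs(y)<14)&(hsv[...,1]<90)&(hsv[...,2]>120); print("seam",m.sum(),rect(W[m]),y[m].mean(),x[m].min(),x[m].max())
E
python3 look.py w2
```

```text
time: 3.9
tool_pos: [506.9, 249.7, 175.4]
eef_rot: [0.003, 0.279, 0.96, 0.002]
contact_force: [-0.2, 0.2, -4.0]
grip_width: 0.271
finger_force: 79.4
time: 4.53
tool_pos: [546.2, 28.8, 170.7]
eef_rot: [-0.001, 0.279, 0.96, -0.0]
contact_force: [0.8, 0.3, -3.9]
grip_width: 0.266
finger_force: 79.1
time: 5.15
tool_pos: [593.2, -213.9, 170.3]
eef_rot: [-0.002, 0.279, 0.96, 0.0]
contact_force: [0.9, 0.3, -4.2]
grip_width: 0.261
finger_force: 79.1
time: 5.52
tool_pos: [593.8, -236.7, 171.2]
eef_rot: [-0.001, 0.279, 0.96, 0.001]
contact_force: [-0.6, 0.4, -3.9]
grip_width: 0.267
finger_force: 79.3
[ 593.76954902 -236.66252949  171.18328576] [[-0.844  0.536 -0.002]
 [ 0.536  0.844  0.002]
 [ 0.003  0.    -1.   ]]
tcp in frame -61.5146789290505 -1.7565174849217762
copper x [-112.52246723   93.21739138] y [-21.84983167  87.02073667] z 50.76720186141053 (array([ 533.7, -238.9]), array([213.1, 111.1]), -32.9, np.float64(50.8), 13340)
seam 1039 (array([ 508.4, -183.3]), array([109.3,   5.3]), -32.8, np.float64(51.3), 1039) -0.5309997032205088 -15.572316415562685 93.77443831180184
```

View pics/w2.png

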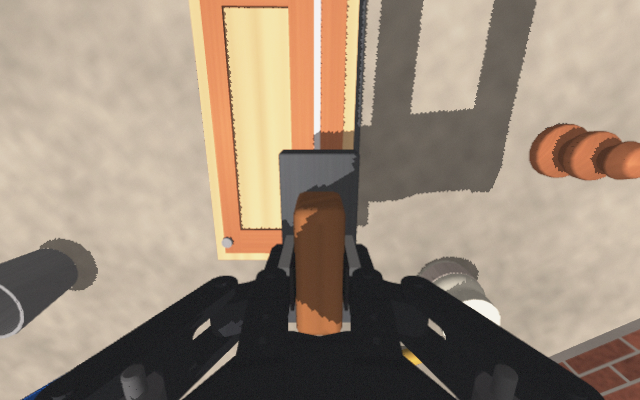

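The block is held square above the foot end, with its plate nose at (318,152) in line with the seam at (317,60). The mug at about (470,300) needs a clearance check.

```bash
python3 - <<'E'
from h import *
W=np.load("w2.npz")["W"]; print(W[165:185,290:345][...,2].mean(),[W[175,u,2].round(1) for u in(285,300,320,340,352)],[W[v,300,2].round(1) for v in(155,165,175,185)])
o=np.array([541,-205.]);a=np.deg2rad(147.4);X=np.array([np.cos(a),np.sin(a)]);Y=np.array([-X[1],X[0]])
S=np.load("side.npz")
from rig import bot
for n,w in(("w2",W[255:330,440:500]),("side",cloud(S["d"],bot.get_calibration("side"))[125:162,232:262])):
    q=w.reshape(-1,3); q=q[(q[:,2]>25)&(q[:,2]<150)]; r=q[:,:2]-o
    print(n,"z",np.percentile(q[:,2],[50,99]),"x",np.percentile(r@X,[2,98]),"y",np.percentile(r@Y,[2,98]))
E
```

```text
nan [np.float64(144.1), np.float64(142.7), np.float64(142.3), np.float64(142.8), np.float64(142.2)] [np.float64(143.2), np.float64(142.5), np.float64(142.7), np.float64(142.5)]
w2 z [51.87071611 71.31540212] x [-176.79275967 -150.017684  ] y [-173.86443762 -131.6210402 ]
side z [55.99928806 71.9748331 ] x [-199.66146839 -145.91980251] y [-180.42927737 -126.83522834]
```

The mug is clear. The plate underside is at 122.5 mm, so the gap is 71.5 mm. I'll lower the block and finish gently.

```bash
python3 -m crank '[[[0.01,0,-0.001,0.015,0,0,0],[0.01,0,0,0.025,0,0,0],[0.01,0,0,0.018,0,0,0],[0.01,0,0,0.006,0,0,0],[0.01,0,0,0.002,0,0,0]]]' 80
python3 -m crank '[[[0.01,0,0,0.002,0,0,0],[0.01,0,0,0.002,0,0,0],[0.01,0,0,0.001,0,0,0],[0.01,0,0,0,0,0,0],[0.01,0,0,0,0,0,0]]]'
```

```text
time: 6.2
tool_pos: [594.3, -238.8, 105.9]
eef_rot: [-0.0, 0.279, 0.96, 0.0]
contact_force: [0.3, 0.1, -3.5]
grip_width: 0.267
finger_force: 79.3
time: 6.82
tool_pos: [594.4, -239.0, 101.4]
eef_rot: [0.0, 0.279, 0.96, -0.0]
contact_force: [-0.6, -0.3, -3.8]
grip_width: 0.261
finger_force: 79.3
```

```bash
python3 -m crank '[[[0.01,0,0,0.001,0,0,0],[0.01,0,0,0.001,0,0,0],[0.01,0,0,0.001,0,0,0],[0.01,0,0,0,0,0,0]]]' 80
python3 -m crank '[[[0.01,0,0,0.001,0,0,0],[0.01,0,0,0.001,0,0,0],[0.01,0,0,0.001,0,0,0],[0.01,0,0,0,0,0,0],[0.01,0,0,0,0,0,0]]]'
```

```text
time: 7.32
tool_pos: [594.3, -238.9, 98.5]
eef_rot: [-0.0, 0.279, 0.96, -0.0]
contact_force: [-1.3, 0.7, 0.6]
grip_width: 0.266
finger_force: 79.9
time: 7.95
tool_pos: [594.3, -239.0, 95.4]
eef_rot: [-0.0, 0.279, 0.96, -0.0]
contact_force: [-2.3, 0.2, 2.3]
grip_width: 0.265
finger_force: 80.3
```

```bash
python3 -m crank '[[[0.01,0,0,0.001,0,0,0],[0.01,0,0,0.001,0,0,0],[0.01,0,0,0,0,0,0],[0.01,0,0,0,0,0,0],[0.01,0,0,0,0,0,0]]]' 80
python3 - <<'E'
from rig import bot
from h import *
p,d=bot.grab_frame("side"); np.savez("s2",p=p,d=d); W=cloud(d,bot.get_calibration("side")); W0=cloud(np.load("side.npz")["d"],bot.get_calibration("side"))
s=bot.get_state(); print(s["contact_force"])
o=np.array([541,-205.]);a=np.deg2rad(147.4);X=np.array([np.cos(a),np.sin(a)]);Y=np.array([-X[1],X[0]])
for w in(W0,W):
    r=w[...,:2]-o;x=r@X;y=r@Y; m=(w[...,2]>30)&(w[...,2]<58)&(x>20)&(x<105)&(y>-18)&(y<85); print(np.median(w[m][:,2]),m.sum())
# block plate top
r=W[...,:2]-o;x=r@X;y=r@Y; m=(W[...,2]>59)&(W[...,2]<72)&(abs(x+60)<70)&(abs(y)<35);print(rect(W[m]))
E
```

```text
time: 8.57
tool_pos: [594.3, -239.0, 93.3]
eef_rot: [-0.0, 0.279, 0.96, -0.0]
contact_force: [-3.1, 1.4, 5.1]
grip_width: 0.268
finger_force: 80.5
[-1.34443384  0.79933548  5.19529464]
49.36259190631995 560
43.25821490921959 558
(array([ 593.5, -236.6]), array([111.8,  46.1]), -30.1, np.float64(64.0), 233)
```

The bed is 6.1 mm down, with about 9 N on it. I'll start the stroke.

```bash
python3 -m crank '[[[0.01,0.003,0,0,0,0,0],[0.01,0.006,0,0,0,0,0],[0.01,0.006,0,0,0,0,0],[0.01,0.006,0,0,0,0,0],[0.01,0.006,0,0,0,0,0]]]' 80
python3 -m crank '[[[0.01,0.006,0,0,0,0,0],[0.01,0.006,0,0,0,0,0],[0.01,0.006,0,0,0,0,0],[0.01,0.006,0,0,0,0,0],[0.01,0.006,0,0,0,0,0]]]'
```

```text
time: 9.25
tool_pos: [573.7, -225.6, 94.2]
eef_rot: [0.003, 0.279, 0.96, -0.0]
contact_force: [5.0, -3.3, 3.3]
grip_width: 0.264
finger_force: 80.5
time: 9.88
tool_pos: [548.4, -209.5, 94.2]
eef_rot: [0.003, 0.279, 0.96, -0.001]
contact_force: [4.1, -2.5, 3.5]
grip_width: 0.269
finger_force: 80.5
```

```bash
python3 -m crank '[[[0.01,0.006,0,0.0004,0,0,0],[0.01,0.006,0,0,0,0,0],[0.01,0.006,0,0,0,0,0],[0.01,0.006,0,0,0,0,0],[0.01,0.006,0,0,0,0,0]]]' 80
python3 -m crank '[[[0.01,0.006,0,0,0,0,0],[0.01,0.006,0,0,0,0,0],[0.01,0.006,0,0,0,0,0],[0.01,0.006,0,0,0,0,0],[0.01,0.006,0,0,0,0,0]]]'
python3 -m crank '[[[0.01,0.006,0,0,0,0,0],[0.01,0.004,0,0,0,0,0],[0.01,0,0,0,0,0,0],[0.01,0,0,0,0,0,0],[0.01,0,0,0,0,0,0]]]'
python3 - <<'E'
from rig import bot
from h import *
p,d=bot.grab_frame("side"); cv2.imwrite("pics/s3.png",cv2.resize(p[60:240,220:460],None,fx=3,fy=3)); W=cloud(d,bot.get_calibration("side"))
s=bot.get_state(); print(s["contact_force"])
o=np.array([541,-205.]);a=np.deg2rad(147.4);X=np.array([np.cos(a),np.sin(a)]);Y=np.array([-X[1],X[0]])
t=s["tool_pos"][:2]-o; print("tcp",t@X,t@Y)
r=W[...,:2]-o;x=r@X;y=r@Y; m=(W[...,2]>30)&(W[...,2]<56)&(x<-10)&(x>-105)&(y>-18)&(y<85); print(np.median(W[m][:,2]),m.sum())
m=(W[...,2]>59)&(W[...,2]<72)&(abs(x-60)<70)&(abs(y)<35);print(rect(W[m]))
E
```

```text
time: 10.5
tool_pos: [523.2, -193.5, 93.8]
eef_rot: [0.003, 0.279, 0.96, -0.001]
contact_force: [4.0, -3.1, 4.8]
grip_width: 0.268
finger_force: 80.5
time: 11.12
tool_pos: [498.0, -177.5, 93.8]
eef_rot: [0.003, 0.279, 0.96, -0.001]
contact_force: [3.9, -3.5, 3.6]
grip_width: 0.264
finger_force: 80.5
time: 11.75
tool_pos: [488.7, -171.6, 93.3]
eef_rot: [0.002, 0.279, 0.96, -0.0]
contact_force: [4.8, -2.4, 4.3]
grip_width: 0.269
finger_force: 80.5
[ 3.83263697 -2.44316257  4.31976472]
tcp 62.090276534452194 0.09791902674052011
43.2742950377899 461
(array([ 488.8, -171.3]), array([114.8,  48.7]), -31.9, np.float64(64.1), 272)
```

View pics/s3.png

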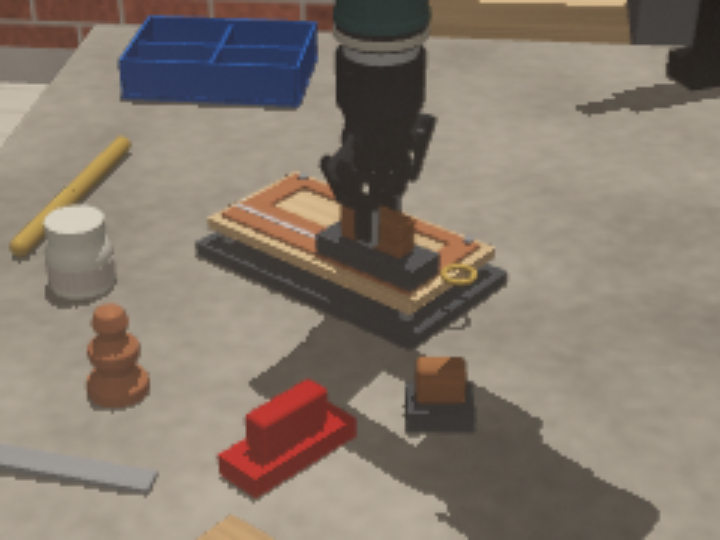

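The block is at the eye end (x=+62), its nose flush by the ring at (460,273), and the bed is still about 6 mm down. I'll lift gently and carry it back.

```bash
python3 -m crank '[[[0.01,0,0,-0.003,0,0,0],[0.01,0,0,-0.005,0,0,0],[0.01,0,0,-0.015,0,0,0],[0.01,0,0,-0.03,0,0,0],[0.01,0,0,-0.026,0,0,0]]]' 80
python3 -m crank '[[[0.01,0.01,0.018,0,0,0,0],[0.01,0.022,0.04,0,0,0,0],[0.01,0.022,0.04,0,0,0,0],[0.01,0.022,0.04,0,0,0,0],[0.01,0.022,0.04,0,0,0,0]]]'
python3 -m crank '[[[0.01,0.022,0.04,0,0,0,0],[0.01,0.022,0.04,0,0,0,0],[0.01,0.022,0.04,0,0,0,0],[0.01,0.022,0.04,0,0,0,0],[0.01,0.011,0.024,0,0,0,0]]]'
python3 -m crank '[[[0.01,0,0,0.02,0,0,0],[0.01,0,0,0.03,0,0,0],[0.01,0,0,0.02,0,0,0],[0.01,0,0,0.015,0,0,0],[0.01,0,0,0,0,0,0]]]'
```

```text
time: 12.42
tool_pos: [485.3, -169.9, 172.4]
eef_rot: [-0.002, 0.279, 0.96, 0.0]
contact_force: [0.8, -0.1, -4.1]
grip_width: 0.272
finger_force: 79.3
time: 13.05
tool_pos: [497.2, 34.7, 170.5]
eef_rot: [-0.002, 0.279, 0.96, -0.0]
contact_force: [0.0, 0.8, -2.7]
grip_width: 0.265
finger_force: 79.5
time: 13.68
tool_pos: [511.8, 243.0, 170.2]
eef_rot: [-0.002, 0.278, 0.961, -0.001]
contact_force: [-0.9, -0.3, -3.7]
grip_width: 0.266
finger_force: 79.7
time: 14.3
tool_pos: [512.7, 240.2, 85.2]
eef_rot: [-0.002, 0.279, 0.96, -0.001]
contact_force: [0.1, 0.0, -3.6]
grip_width: 0.267
finger_force: 79.4
```

```bash
python3 -m crank '[[[0.01,-0.003,0.002,0.01,0,0,0],[0.01,0,0,0.006,0,0,0],[0.01,0,0,0.002,0,0,0],[0.01,0,0,0.001,0,0,0],[0.01,0,0,0,0,0,0]]]' 80
python3 -m crank '[[[0.01,0,0,0.001,0,0,0],[0.01,0,0,0.001,0,0,0],[0.01,0,0,0,0,0,0]]]'
```

```text
time: 14.92
tool_pos: [518.5, 240.4, 68.0]
eef_rot: [0.0, 0.279, 0.96, 0.0]
contact_force: [-0.7, -1.0, -4.1]
grip_width: 0.267
finger_force: 79.6
time: 15.3
tool_pos: [518.4, 240.4, 65.8]
eef_rot: [-0.0, 0.279, 0.96, -0.0]
contact_force: [0.3, 0.0, -5.7]
grip_width: 0.265
finger_force: 79.6
```

```bash
python3 -m crank '[[[0.01,0,0,0.001,0,0,0],[0.01,0,0,0,0,0,0],[0.01,0,0,0,0,0,0]]]' 80
python3 -m crank '[[[0.01,0,0,0.001,0,0,0],[0.01,0,0,0,0,0,0],[0.01,0,0,0,0,0,0]]]'
```

```text
time: 15.68
tool_pos: [518.4, 240.4, 64.9]
eef_rot: [-0.0, 0.279, 0.96, -0.0]
contact_force: [0.5, -0.3, -3.7]
grip_width: 0.268
finger_force: 79.6
time: 16.05
tool_pos: [518.5, 240.4, 63.9]
eef_rot: [-0.0, 0.279, 0.96, -0.0]
contact_force: [-0.0, -0.5, -3.4]
grip_width: 0.27
finger_force: 79.6
```

```bash
python3 -m crank '[[[0.01,0,0,0.0007,0,0,0],[0.01,0,0,0,0,0,0],[0.01,0,0,0,0,0,0]]]' 80
```

```text
time: 16.42
tool_pos: [518.5, 240.5, 63.3]
eef_rot: [0.0, 0.279, 0.96, 0.0]
contact_force: [-1.3, 0.8, 0.7]
grip_width: 0.268
finger_force: 79.8
```

It's touching the board, so I'll release and retreat.

```bash
python3 -m crank '[[[0.04,0,0,0,0,0,0],[0.085,0,0,0,0,0,0],[0.085,0,0,0,0,0,0],[0.085,0,0,0,0,0,0],[0.085,0,0,0,0,0,0]]]' 80
python3 -m crank '[[[0.085,0,0,-0.02,0,0,0],[0.085,0,0,-0.04,0,0,0],[0.085,0,0,-0.05,0,0,0],[0.085,0,0,-0.04,0,0,0],[0.085,0,0,0,0,0,0]]]'
python3 - <<'E'
from rig import bot
from h import *
cal=bot.get_calibration("wrist"); p,d=bot.grab_frame("wrist"); cv2.imwrite("pics/w4.png",p); q=cloud(d,cal).reshape(-1,3)
q=q[np.hypot(q[:,0]-516,q[:,1]-240)<110]
for lo,hi in((10,20),(28,41),(60,76)): print(rect(q[(q[:,2]>lo)&(q[:,2]<hi)]))
p,d=bot.grab_frame("side");W=cloud(d,bot.get_calibration("side")); q=W[115:165,285:390].reshape(-1,3); q=q[(q[:,2]>40)&(q[:,2]<58)]; print("bed",np.median(q[:,2])); print(bot.get_state()["contact_force"])
E
```

```text
time: 17.05
tool_pos: [518.5, 240.5, 63.2]
eef_rot: [-0.0, 0.279, 0.96, 0.0]
contact_force: [-0.1, 0.3, -0.3]
grip_width: 0.996
finger_force: 0.0
time: 17.68
tool_pos: [520.8, 241.2, 216.9]
eef_rot: [0.003, 0.279, 0.96, 0.002]
contact_force: [0.5, -0.5, -0.0]
grip_width: 0.994
finger_force: 0.0
(array([516.9, 239.7]), array([169.8, 100.3]), -32.5, np.float64(14.8), 8005)
(array([519.3, 239.8]), array([109.9,  44. ]), -32.7, np.float64(34.8), 2119)
(array([518.7, 240. ]), array([69.3, 23.6]), -32.0, np.float64(68.5), 1561)
bed 48.29313839684693
[ 0.8146623   0.42697104 -0.46497318]
```

View pics/w4.png

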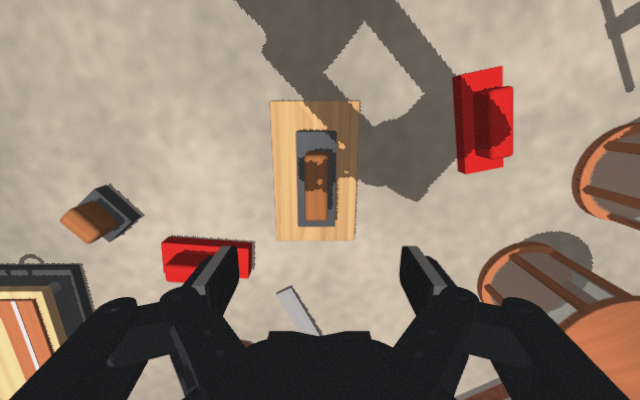

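The block lies flat in the middle of its board, handle at (316,186). I'll compare the bed height with the starting picture, like for like, before handing in.

```bash
python3 - <<'E'
from rig import bot
from h import *
c=bot.get_calibration("side"); p,d=bot.grab_frame("side")
r=[]
for D in(np.load("side.npz")["d"],d):
    q=cloud(D,c)[115:165,285:390].reshape(-1,3); q=q[(q[:,2]>40)&(q[:,2]<58)]; r.append(np.median(q[:,2]))
print(r)
if abs(r[0]-r[1])<1: print(bot.hand_in())
E
```

```text
[np.float64(48.37259939530486), np.float64(48.22277830703831)]
the job is handed in; nothing more can be done
None
```

I made the full stroke from foot end to eye end with the bed about 6 mm down where I measured it (at both ends), then set the long block back flat within about 3 mm of the middle of its board, let go, and handed the job in at about 18 s; the verdict was not shown.

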